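Open the dispenser gate over the bowl by 40 mm

ROBOT

A 7-joint arm with a two-finger parallel gripper is mounted at the origin on a cart in front of the work surface, level with it; the furniture and walls round the work are solid. World frame = base frame: x ahead of the robot, y to its left, z up, the work surface at z = 0. Lengths are in mm, angles in rad, forces in N, time in s.
With the tool pointing down it reaches from about 425 to 875 mm from the base axis. Payload 4.7 kg.
Tool frame: the origin (TCP) lies at the very end of the fingers, on their centre line; the grasp point (between the pads) lies 19 mm behind it; z points along the fingers, y is the line along which they close (so a half turn about z gives the same grasp; the last joint's range is limited). The gripper opens to 87 mm and grips with 3 to 60 N. Pads are 19 mm wide; open, the fingers measure 117 mm over their backs; the gripper's body (75 mm by 190 mm) begins 51 mm behind the grasp point.
Start: joints at [-1.335, 0.321, -0.07, 1.45, 0.023, 1.371, -0.057], TCP at [143.017, 634.091, 222.587] pointing down, gripper open.
Joint ranges: [-2.86, 2.86], [-0.3, 2.09], [-1.38, 1.24], [0.06, 2.45], [-1.56, 4.7], [0.09, 2.05], [-2.69, 2.69]. Speed limits (rad/s): [2.57, 2.57, 3.14, 3.14, 3.14, 3.14, 3.14].

INTERFACE

Orientations are given as a unit quaternion [x, y, z, w].
In Python, from plant import robot, imaging, monitor gives the robot as it stands (robot), with the cameras (imaging) and the readings (monitor).
- The arm moves only by the tool creep_tool, called after ">>>" as a command line: name --argument value ..., lists and objects as JSON in quotes. Schema: {"type":"object","properties":{"moves":{"type":"object","properties":{"rows":{"type":"array","items":{"type":"array","items":{"type":"number"},"minItems":7,"maxItems":7},"minItems":1,"maxItems":10}},"additionalProperties":false,"required":["rows"]},"grip_n":{"type":"number"},"only":{"type":"string"},"quiet":{"type":"boolean"},"lines":{"type":"string"}},"required":["moves"],"additionalProperties":false}. moves is an object whose key "rows" holds a list of rows, 1 to 10 of them, each of 7 numbers: dx, dy, dz in normalised numbers (1 is 800 mm), then a rotation vector rx, ry, rz in fractions of the full range, 1 being 4 rad, then the finger opening in mm; each row is the pose to reach, as a shift and turn from the pose commanded when the call began, along the tool's axes at that moment; what a row does not reach only later rows make up. A row lasts 1/8 s, in which the tool goes at most 62.5 mm and 0.188 rad, less where a joint would pass 70% of its speed; a pose out of reach is approached as far as the arm can. The fingers move at their own pace and stop on an object; grip_n is the grip in N (left out, the last holds). Time passes only in rows, so rows that do not move let the fingers close. The tool returns the time, the measured TCP pose, the force, the opening and the grip force at its end. only (a regular expression) keeps the lines of the reply that match it, lines (a string "A,B") keeps lines A to B, and quiet returns only ok. Input that does not fit is refused with a message, and nothing moves.
- monitor.sense(): the state, without advancing time (a new reading comes with each control period).
- imaging.camera(name): name is "side" or "top"; returns a dict with "img" (420x560x3 uint8, red, green, blue), "fov_y" (degrees; the focal length in pixels is half the picture's height over the tangent of half this angle, whatever the lens; pixels are square), "cx", "cy" (the principal point, pixels), "rvec" (rotation vector, rad) and "tvec" (3), from world to camera coordinates, as OpenCV has them. Camera axes: x right, y down, z forward; pixel columns grow to the right and rows downward; lengths in mm; the calibration is good to about 2 mm. A picture is of the moment at which its call begins. There is no depth.
- robot.sign_off(): hands the job in; it is judged then, once.
The state is a dict: "time": time; "joint_pos": joint angles; "dq": joint speeds; "tau": joint torques, N m; "tool_pos": TCP position; "tcp_rot": TCP orientation; "force": force on the tool from outside, world axes, zero at the start; "ft_torque": the same for the moment, N m; "width": finger opening in mm; "grip_force": force on a finger pad.
Only numpy, scipy, OpenCV 4.12 (cv2) and the standard library are available. Lean on these libraries where they do the work, as an engineer would, in place of code of your own. Each camera call takes 0.05 s, during which the arm holds its last target. There are 200 camera calls.

TASK

The freshly washed two-hopper grain dispenser has to drain into the white bowl. Take the upright wooden knob of the slide gate whose hopper has the white bowl (not the wooden salt box) under it, pull that gate straight out until it is open 40 mm, when the red line across its plate has just come out of the slot, and let go. Leave the other gate shut and the bowl where it stands.

Things in the scene. Friction and masses are not known exactly. Their poses are not given: they have to be found in the camera images.
- dispenser: Fixed dispenser 120 x 300 x 285 mm; origin on the worktop under its centre, -x = front (toward the robot), +y = left. Wood frame with two round white hoppers, 114 mm diameter, axes at x 0, y +-0.07; spouts end 87 mm up. Gate slots in steel housings at x = -0.062; in front of that only gate plates and knobs stand above 80 mm; the knobs are 140 mm apart.
- bowl: Loose plain white bowl, 116 mm diameter, 63 mm tall, origin at the centre of its underside. It stands on the worktop under one spout (within 40 mm): y about +0.07 in the dispenser frame means the left gate is to be opened, about -0.07 the right. A brown wooden salt box, 95 mm wide, 75 mm tall, stands under the other spout.
- gate_left (a joint): Left (+y) slide gate: opening in m, 0 shut (start), grows as pulled along dispenser -x, stop 0.08. 7 N friction, no spring. Plate 50 mm wide, top at z 114 mm, carries an upright round dark-wood knob, 20 mm diameter, from z 114 to 160 mm, axis at x = -0.130 - opening, y = +0.07 in the dispenser frame. Red line across the plate, hidden when shut, has just come fully out of the slot at 40 mm.
- gate_right (a joint): Right (-y) slide gate: opening in m, 0 shut (start), grows as pulled along dispenser -x, stop 0.08. 7 N friction, no spring. Plate 50 mm wide, top at z 114 mm, carries an upright round dark-wood knob, 20 mm diameter, from z 114 to 160 mm, axis at x = -0.130 - opening, y = -0.07 in the dispenser frame. Red line across the plate, hidden when shut, has just come fully out of the slot at 40 mm.

How it is judged (in metres and radians):
At the end, for the whole second after the job is handed in: The gate over the bowl stands still, open between 28 and 52 mm (40 mm, give or take 12); the other gate is shut (within 8 mm); the bowl is within 20 mm of where it stood (((y of bowl in the frame of dispenser above 0.03 m and value of joint gate_left between 0.028 and 0.052 m and value of joint gate_right below 0.008 m) or (y of bowl in the frame of dispenser below -0.03 m and value of joint gate_right between 0.028 and 0.052 m and value of joint gate_left below 0.008 m)) and velocity of joint gate_left between -0.01 and 0.01 m/s and velocity of joint gate_right between -0.01 and 0.01 m/s and distance of bowl from where it was at the start of the episode below 0.02 m); the robot touches nothing.
It fails at once if the gate over the salt box was pulled open (15 mm or more) ((y of bowl in the frame of dispenser above 0.03 m and value of joint gate_right above 0.015 m) or (y of bowl in the frame of dispenser below -0.03 m and value of joint gate_left above 0.015 m)).
It fails at once if the bowl was pushed away (30 mm or more) (distance of bowl from where it was at the start of the episode above 0.03 m).
It also fails if it takes over 30 s, if anything falls off the work surface, if the arm or the gripper's body presses on something with over 40 N, if the wrist force passes 120 N, or if a joint passes its speed limit or range.

## Working session

There is one attempt and no reset: what is moved stays moved. The work goes in short steps, Python scripts to look and compute and a tool call to move; the robot and the scene stay as the last step left them, time stands still between calls to the robot, and variables do not carry over. Pictures are saved under pics/ and viewed, at most 10 in all, crops included, and the job is handed in when it is done.

```bash
ls; mkdir -p pics
```

Create h.py:
```python
import numpy as np,cv2
from plant import robot, imaging, monitor
def cam(n,f=None):
    c=imaging.camera(n)
    if f: cv2.imwrite('pics/'+f,c['img'][:,:,::-1])
    return c
def ray(c,u,v):
    f=c['img'].shape[0]/2/np.tan(np.radians(c['fov_y'])/2)
    R=cv2.Rodrigues(np.array(c['rvec'],float))[0];t=np.array(c['tvec'],float).ravel()
    return -R.T@t, R.T@np.array([(u-c['cx'])/f,(v-c['cy'])/f,1])
def plane(c,u,v,z):
    o,d=ray(c,u,v); return o+d*(z-o[2])/d[2]
def proj(c,p):
    f=c['img'].shape[0]/2/np.tan(np.radians(c['fov_y'])/2)
    R=cv2.Rodrigues(np.array(c['rvec'],float))[0]
    q=R@np.array(p,float)+np.array(c['tvec'],float).ravel(); return np.array([q[0]/q[2]*f+c['cx'],q[1]/q[2]*f+c['cy']])
```

Run:
```python
from h import *
for n in('side','top'):
    c=cam(n,n+'0.png');print(n,{k:v for k,v in c.items() if k!='img'},ray(c,280,210))
print(monitor.sense())
```

```text
pics
plant.py
side {'fov_y': 47.51177207120858, 'cx': 271.9963263633278, 'cy': 208.8577045702016, 'rvec': array([ 1.92306219, -0.55993271,  0.39519198]), 'tvec': array([-480.94297639,  202.80773426,  570.23303946])} (array([ 152.80883399, -628.48604482,  423.38823157]), array([ 0.52302237,  0.75232402, -0.40092804]))
top {'fov_y': 57.36506585069492, 'cx': 284.7414723881329, 'cy': 204.15562118404458, 'rvec': array([ 2.09491468, -1.42517904,  0.51946597]), 'tvec': array([-168.34895529,  509.36369635,  571.13322056])} (array([  90.09698783, -136.92831148,  766.23695541]), array([ 0.57589763,  0.22931422, -0.78494669]))
{'time': 0.1, 'joint_pos': array([-1.33490549,  0.32177866, -0.07009342,  1.45157675,  0.02258453,
        1.37083444, -0.05691014]), 'dq': array([-8.19257136e-04, -7.83664914e-04, -1.01010053e-04, -3.23774470e-03,
        4.66738102e-04,  1.95584094e-05, -6.92076676e-04]), 'tau': array([-1.77275301e-04, -4.92569554e+01, -4.05748654e-01, -3.13399744e+01,
       -6.42601401e-02,  3.94399278e-02,  1.03687812e-04]), 'tool_pos': array([142.90794814, 633.56104667, 221.53970322]), 'tcp_rot': array([ 1.10656585e-01,  9.93858290e-01, -9.03068954e-04, -6.11767594e-05]), 'force': array([0.36344763, 0.10556961, 0.09526268]), 'ft_torque': array([ 0.01680678, -0.03712749, -0.00601026]), 'grip_force': 0.0, 'width': 87.01624420805213}
```

View pics/side0.png

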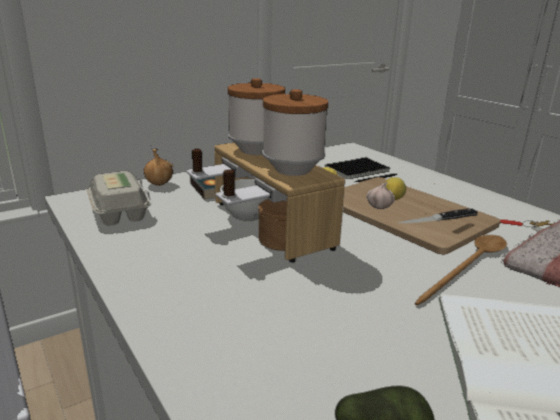

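View pics/top0.png

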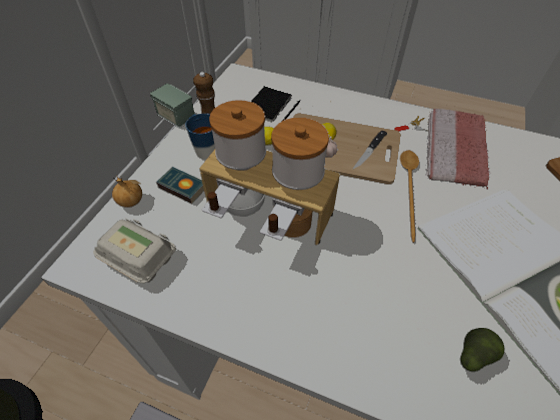

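The side view shows two dark knobs at about (197,160) and (229,182), with the brown salt box at (278,225) under the near hopper. The top view shows the knobs at (213,201) and (273,223), the white bowl at (242,200) under the left hopper and the brown box at (297,220) under the right. I'll measure these next.

Run:
```python
from h import *
C={n:cam(n) for n in('side','top')}
R={'side':[(185,140,210,180),(216,162,242,205)],'top':[(203,186,222,216),(263,207,284,238)]}
P={}
for n in C:
    for k,(a,b,x,y) in zip('LR',R[n]):
        im=C[n]['img'][b:y,a:x].astype(int); m=((im.max(2)<75)&(im[:,:,0]>=im[:,:,2]+3)).astype(np.uint8)
        N,l,s,ce=cv2.connectedComponentsWithStats(m); i=1+np.argmax(s[1:,4]); 
        print(n,k,s[i]+np.array([a,b,0,0,0]),ce[i]+[a,b]); P[n,k]=ce[i]+[a,b]
pt={}
for k in 'LR':
    (o1,d1),(o2,d2)=[ray(C[n],*P[n,k]) for n in C]
    s=np.linalg.lstsq(np.c_[d1,-d2],o2-o1,rcond=None)[0]
    a,b=o1+d1*s[0],o2+d2*s[1]; pt[k]=(a+b)/2; print(k,pt[k],np.linalg.norm(a-b),[plane(C[n],*P[n,k],137) for n in C])
d=pt['L']-pt['R'];print(d,np.linalg.norm(d[:2]))
y=d[:2]/np.linalg.norm(d[:2]);x=np.array([y[1],-y[0]]);print('x',x,'yaw',np.arctan2(x[1],x[0]))
mid=(pt['L']+pt['R'])[:2]/2;org=mid+130*x;print('org',org)
for s in(70,-70):
    p=org+s*y
    for n in C: print(s,n,'spout floor',proj(C[n],[*p,30]),'knob base/top',*[proj(C[n],[*(p-130*x),z]) for z in(114,160)])
big=cv2.resize(C['top']['img'][150:260,180:350],None,fx=4,fy=4,interpolation=2)[:,:,::-1];cv2.imwrite('pics/t1.png',big)
big=cv2.resize(C['side']['img'][130:260,170:360],None,fx=4,fy=4,interpolation=2)[:,:,::-1];cv2.imwrite('pics/s1.png',big)
```

```text
side L [192 149  11  24 215] [196.78139535 160.05581395]
side R [223 169  14  28 303] [228.85808581 182.41914191]
top L [206 186  13  25 222] [212.12612613 197.40540541]
top R [269 214   9  19 155] [273.02580645 223.19354839]
L [526.22402234 194.20412308 137.3146388 ] 5.481687114411211 [array([522.59988548, 191.92383601, 137.        ]), array([529.69389531, 194.47275578, 137.        ])]
R [514.16306211  46.85744328 138.64853142] 0.853886947296308 [array([516.88371916,  51.16788462, 137.        ]), array([514.77649536,  47.38084293, 137.        ])]
[ 12.06096023 147.34667981  -1.33389262] 147.83947649818154
x [ 0.99666668 -0.08158146] yaw -0.08167222607060445
org [649.76021026 109.92519348]
70 side spout floor [257.76133486 199.76695883] knob base/top [199.17145235 171.22756451] [198.20920993 148.59288048]
70 top spout floor [246.57351726 191.11990374] knob base/top [214.44147345 205.99849627] [211.54078243 192.14624281]
-70 side spout floor [290.83937453 224.85060476] knob base/top [227.95143288 195.21137098] [227.50997547 169.97618641]
-70 top spout floor [296.54086072 210.42062705] knob base/top [271.61329495 229.37286672] [271.24227663 215.92773718]
```

View pics/t1.png

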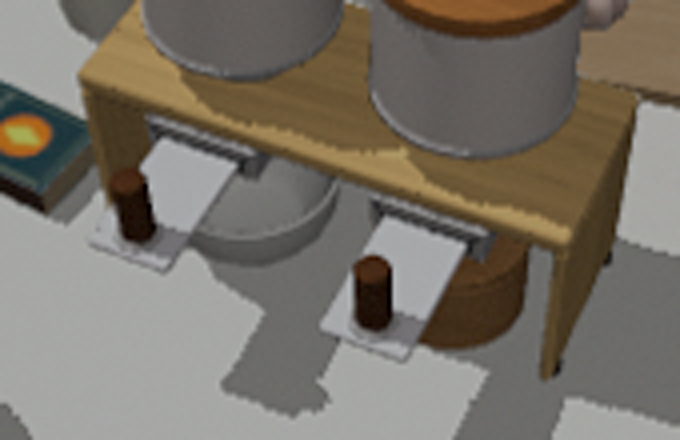

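View pics/s1.png

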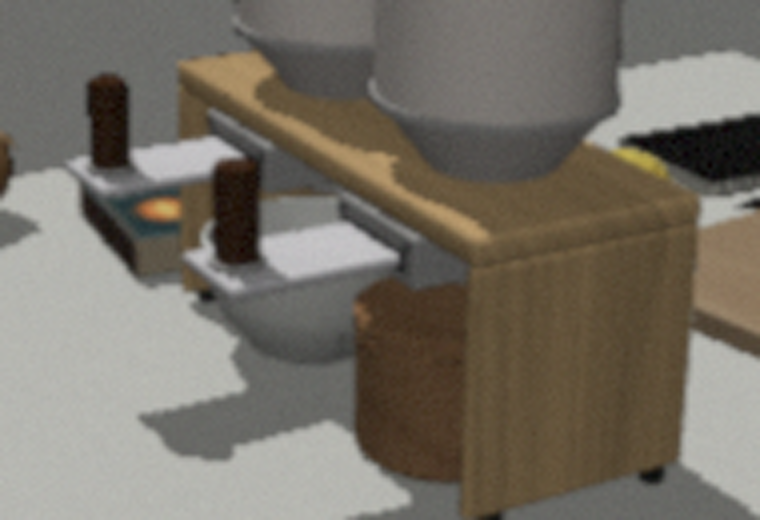

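The crops confirm it: the white bowl is under the left hopper and the salt box under the right, so the left gate is the one to open. I'll refine the knob position and pull direction from the crop pixels, using the knob axes and plate edges.

Run:
```python
from h import *
c=cam('top');s=cam('side')
P={'L':((213.4,202),(197.2,160.5)),'R':((273.5,223.8),(229.3,182.5))};pt={}
for k,(a,b) in P.items():
    A,B=plane(c,*a,137),plane(s,*b,137);
    (o1,d1),(o2,d2)=ray(c,*a),ray(s,*b)
    q=np.linalg.lstsq(np.c_[d1,-d2],o2-o1,rcond=None)[0]; u,v=o1+d1*q[0],o2+d2*q[1];pt[k]=(u+v)/2
    print(k,A[:2],B[:2],pt[k],np.linalg.norm(u-v))
d=pt['L']-pt['R'];print('base',np.linalg.norm(d[:2]),'yaw',np.arctan2(-d[0],d[1]))
for a,b in [((322,328),(385,222)),((408,358),(465,245)),((90,243),(150,150)),((165,268),(238,165))]:
    A,B=[plane(c,180+x/4,150+y/4,114)[:2] for x,y in(a,b)];print(A,B,'yaw',np.arctan2(*(B-A)[::-1]))
# wood shelf top front edge, both views (z unknown -> direction only nearly z-free)
for cc,a,b in[(c,(180+82/4,150+78/4),(180+565/4,150+245/4)),(s,(170+182/4,130+70/4),(170+470/4,130+245/4))]:
    A,B=[plane(cc,*x,155)[:2] for x in(a,b)];e=A-B;print('shelf',A,B,np.linalg.norm(e),np.arctan2(-e[0],e[1]))
from scipy.spatial.transform import Rotation as Ro
S=monitor.sense();print(S['tool_pos']);print(Ro.from_quat(S['tcp_rot']).as_matrix().round(4))
```

```text
L [519.39207921 185.92895576] [522.10565314 188.96723713] [519.7462772  185.48395585 137.89800062] 1.6457855062071913
R [513.72298604  45.90521314] [517.34716588  50.44078632] [513.64604789  45.28913236 138.7942628 ] 1.936903557212408
base 140.327478885194 yaw -0.04348508451938937
[499.82390176  69.54791773] [577.21848782  65.87107375] yaw -0.0474720740606361
[498.98422657  21.40082762] [578.47249906  19.74920346] yaw -0.02077522233017117
[504.66739978 207.94050663] [576.34943177 209.24684939] yaw 0.018222114164695918
[504.5344116  162.69871468] [584.69550386 158.15610835] yaw -0.05660792492892165
shelf [579.18939179 247.07526604] [566.59616655 -37.1554625 ] 284.509571663886 -0.04427738902772037
shelf [565.91613605 196.16619703] [553.38388783 -71.04251541] 267.50243596552275 -0.046866254051669005
[142.97203364 633.89552827 222.17149184]
[[-9.755e-01  2.200e-01 -1.000e-04]
 [ 2.200e-01  9.755e-01 -6.000e-04]
 [-1.000e-04 -7.000e-04 -1.000e+00]]
```

The manual's scale: shifts go in shares of 800 mm and turns go in shares of 4 rad. Converting my numbers, -466 mm is -0.5825, -354 mm is -0.4425, -0.178 rad is -0.0445.

>>> creep_tool --moves '{"rows":[[-0.0563, -0.0438, 0, 0, 0, -0.0125, 87], [-0.1125, -0.0875, 0, 0, 0, -0.025, 87], [-0.175, -0.1325, 0, 0, 0, -0.0445, 87], [-0.2375, -0.18, 0, 0, 0, -0.0445, 87], [-0.3, -0.2275, 0, 0, 0, -0.0445, 87], [-0.3625, -0.275, 0, 0, 0, -0.0445, 87], [-0.425, -0.3225, 0, 0, 0, -0.0445, 87], [-0.4875, -0.37, 0, 0, 0, -0.0445, 87], [-0.5375, -0.4088, 0, 0, 0, -0.0445, 87], [-0.5825, -0.4425, 0, 0, 0, -0.0445, 87]]}' --grip_n 25

```text
time: 1.55
tool_pos: [520.9, 184.2, 222.8]
tcp_rot: [0.023, 1.0, 0.0, 0.0]
force: [0.6, -0.2, -0.0]
width: 86.7
grip_force: 0.0
```

>>> creep_tool --moves '{"rows":[[0, 0, 0, 0, 0, 0, 87], [0, 0, 0, 0, 0, 0, 87]]}'

```text
time: 1.8
tool_pos: [519.3, 186.9, 222.4]
tcp_rot: [0.022, 1.0, 0.0, -0.0]
force: [0.4, 0.9, -0.5]
width: 87.0
grip_force: 0.0
```

Run:
```python
from h import *
from scipy.spatial.transform import Rotation as Ro
S=monitor.sense();print(S['time'],S['tool_pos'],S['force']);print(Ro.from_quat(S['tcp_rot']).as_matrix().round(3))
a=cam('top')['img'][120:260,160:350];b=cam('side')['img'][60:200,140:330]
cv2.imwrite('pics/a2.png',cv2.resize(np.hstack([a,b]),None,fx=2.1,fy=2.1)[:,:,::-1])
```

```text
1.8 [519.29491528 186.85876192 222.43008496] [ 0.36681582  0.85149528 -0.53542613]
[[-0.999  0.044 -0.001]
 [ 0.044  0.999  0.001]
 [ 0.001  0.001 -1.   ]]
```

View pics/a2.png

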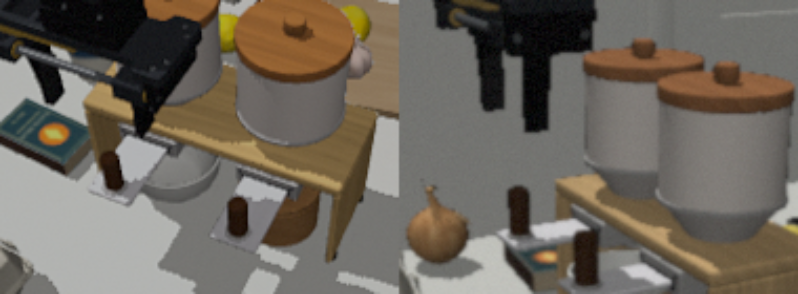

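The open fingers straddle the left knob, which is at about (110,170) in the left half and (518,210) in the right half. Next I'll lower to TCP z≈125 and close.

Scaled: 97 mm is 0.1213, 75 mm is 0.0938.

>>> creep_tool --moves '{"rows":[[0, 0, 0.05, 0, 0, 0, 87], [0, 0, 0.0938, 0, 0, 0, 87], [0, 0, 0.1213, 0, 0, 0, 87], [0, 0, 0.1213, 0, 0, 0, 87]]}'

```text
time: 2.4
tool_pos: [517.7, 187.1, 123.9]
tcp_rot: [0.021, 1.0, -0.001, -0.002]
force: [0.4, -0.1, 0.9]
width: 87.3
grip_force: 0.0
```

>>> creep_tool --moves '{"rows":[[0, 0, 0, 0, 0, 0, 40], [0, 0, 0, 0, 0, 0, 10], [0, 0, 0, 0, 0, 0, 10], [0, 0, 0, 0, 0, 0, 10], [0, 0, 0, 0, 0, 0, 10], [0, 0, 0, 0, 0, 0, 10]]}' --grip_n 25

```text
time: 3.15
tool_pos: [519.7, 186.2, 125.6]
tcp_rot: [0.022, 1.0, 0.0, 0.0]
force: [-0.6, -0.6, 0.5]
width: 35.3
grip_force: 0.0
```

>>> creep_tool --moves '{"rows":[[0, 0, 0, 0, 0, 0, 10], [0, 0, 0, 0, 0, 0, 10], [0, 0, 0, 0, 0, 0, 10], [0, 0, 0, 0, 0, 0, 10]]}' --grip_n 25

```text
time: 3.65
tool_pos: [519.7, 186.7, 125.5]
tcp_rot: [0.022, 1.0, 0.0, 0.0]
force: [0.7, 1.8, -1.8]
width: 18.9
grip_force: 25.0
```

Scaled: 40 mm is 0.05, 35 mm is 0.0438.

>>> creep_tool --moves '{"rows":[[0.0063, 0, 0, 0, 0, 0, 10], [0.015, 0, 0, 0, 0, 0, 10], [0.025, 0, 0, 0, 0, 0, 10], [0.035, 0, 0, 0, 0, 0, 10], [0.0438, 0, 0, 0, 0, 0, 10], [0.05, 0, 0, 0, 0, 0, 10], [0.05, 0, 0, 0, 0, 0, 10], [0.05, 0, 0, 0, 0, 0, 10]]}'

```text
time: 4.65
tool_pos: [481.3, 188.4, 125.6]
tcp_rot: [0.022, 1.0, 0.001, 0.002]
force: [4.9, 2.7, -4.9]
width: 19.1
grip_force: 25.0
```

Run:
```python
from h import *
a=cam('top')['img'][120:260,160:350];b=cam('side')['img'][80:220,140:330]
cv2.imwrite('pics/a3.png',cv2.resize(np.hstack([a,b]),None,fx=2.1,fy=2.1)[:,:,::-1])
```

```text
(no output)
```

View pics/a3.png

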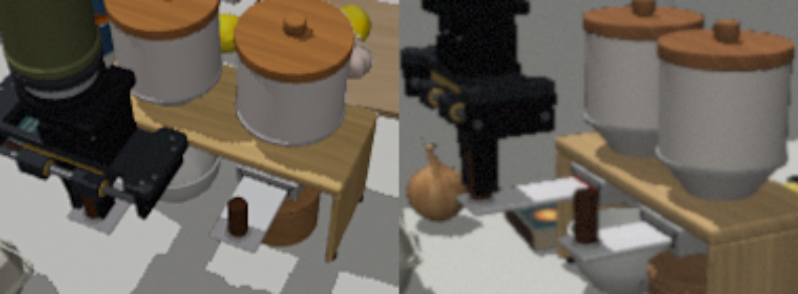

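The gate has come out, with the red line showing at the slot at about (575,182) in the right half. I'll release and lift.

>>> creep_tool --moves '{"rows":[[0, 0, 0, 0, 0, 0, 60], [0, 0, 0, 0, 0, 0, 60], [0, 0, 0, 0, 0, 0, 60], [0, 0, 0, 0, 0, 0, 60], [0, 0, 0, 0, 0, 0, 60]]}'

```text
time: 5.38
tool_pos: [479.8, 187.9, 125.6]
tcp_rot: [0.022, 1.0, -0.0, 0.0]
force: [-0.2, -0.3, 0.2]
width: 57.6
grip_force: 0.0
```

>>> creep_tool --moves '{"rows":[[0, 0, -0.05, 0, 0, 0, 60], [0, 0, -0.1125, 0, 0, 0, 60], [0.025, 0.0375, -0.1375, 0, 0, 0, 60], [0.0625, 0.1, -0.1375, 0, 0, 0, 60], [0.1, 0.15, -0.1375, 0, 0, 0, 60], [0.1, 0.1875, -0.1375, 0, 0, 0, 60], [0.1, 0.1875, -0.1375, 0, 0, 0, 60], [0.1, 0.1875, -0.1375, 0, 0, 0, 60]]}'

```text
time: 6.38
tool_pos: [406.8, 340.3, 235.4]
tcp_rot: [0.022, 1.0, -0.001, -0.0]
force: [1.0, 0.2, 0.1]
width: 60.0
grip_force: 0.0
```

Run:
```python
from h import *
c=cam('top');a=c['img'][120:260,160:350];b=cam('side')['img'][80:220,140:330]
cv2.imwrite('pics/a4.png',cv2.resize(np.hstack([a,b]),None,fx=2.1,fy=2.1)[:,:,::-1])
```

```text
(no output)
```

View pics/a4.png

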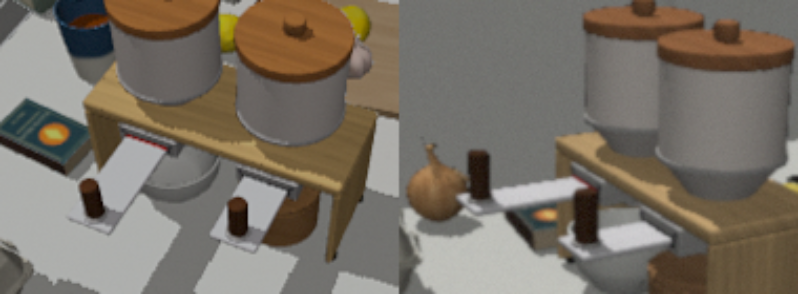

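The left gate is open with the red line right at the slot, at about (147,145). The right gate is shut, the bowl hasn't moved and the arm is clear. Handing in.

```bash
python3 -c "
from plant import robot, imaging, monitor
print(robot.sign_off())"
```

```text
the job is handed in; nothing more can be done
None
```

The left gate, the one over the white bowl, was pulled out about 40 mm until its red line showed at the slot, then let go; the right gate stayed shut, the bowl looked unmoved in the last picture, and the job was handed in with no verdict returned.

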